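Sort the odds and ends on the worktop into rack, tray and dish

ROBOT

A 6-joint arm with a two-finger parallel gripper is mounted at the origin on a cart in front of the work surface, level with it; the furniture and walls round the work are solid. World frame = base frame: x ahead of the robot, y to its left, z up, the work surface at z = 0. Lengths are in m, angles in rad, forces in N, time in s.
With the tool pointing down it reaches from about 0.225 to 0.875 m from the base axis. Payload 3.4 kg.
Tool frame: the origin (TCP) lies at the centre of the arm's flange, where the gripper is bolted on; the fingertips stand 173 mm ahead of it and the grasp point (between the pads) lies 155 mm ahead of it; z points along the fingers, y is the line along which they close (so a half turn about z gives the same grasp; the last joint's range is limited). The gripper opens to 85 mm and grips with 20 to 120 N. Pads are 22 mm wide; open, the fingers measure 114 mm over their backs; the gripper's body (76 mm by 85 mm) begins 54 mm behind the grasp point. The pads swing forward as they close: fully open they stand 13 mm farther back than shut.
Start: joints at [1.163, 0.276, 1.505, -0, 1.361, -0.121], TCP at [0.163, 0.552, 0.405] pointing down, gripper open.
Joint ranges: [-2.89, 2.89], [-0.75, 2.08], [0.22, 2.7], [-1.18, 4.32], [0.11, 2.71], [-2.7, 2.7]. Speed limits (rad/s): [2.57, 2.57, 3.14, 3.14, 3.14, 3.14].

INTERFACE

Orientations are given as a unit quaternion [x, y, z, w].
In Python, from bench import arm gives the robot as it stands.
- The arm moves only by the shell command python3 -m crank 'ROWS'. ROWS is JSON, a list that holds one entry, the list of rows, each a list of 7 numbers: the shift along the tool's x, y, z each as a share of 0.04 m, from -1 to 1, then the turn, a rotation vector about the tool's x, y, z each as a share of 0.1 rad, from -1 to 1, then the gripper's target within -1 to 1 (fully open at 1, half-way at 0, shut at -1). A call has 1 to 20 rows; each row shifts and turns the commanded pose from where the row before left it, along the tool's axes as they then stand; what a row does not reach is not made up. A row lasts 1/10 s, in which the tool goes at most 50 mm and 8.59 degrees, less where a joint would pass 70% of its speed; a pose out of reach is approached as far as the arm can. A call with a number of a shift or a turn outside -1 to 1 is refused whole. A call with a gripper value outside its range is refused whole. The fingers move at their own pace and stop on an object; the grip force is fixed at half the most. Time passes only in rows, so rows that do not move let the fingers close. It gives the time, the measured TCP pose, the force, the opening and the grip force at its end, in the units of the state.
- arm.read_state(): the state, without advancing time (a new reading comes with each control period).
- arm.read_camera(name): name is "scene" or "top" or "wrist"; returns a dict with "image" (480x640x3 uint8, red, green, blue), "fx", "fy", "cx", "cy" (pixels), "dist_coeffs" ([k1, k2, p1, p2, k3] as OpenCV has them; the pictures are not rectified), "rvec" (rotation vector, rad) and "tvec" (3), from world to camera coordinates, as OpenCV has them. Camera axes: x right, y down, z forward; pixel columns grow to the right and rows downward; lengths in m; the calibration is good to about 2 mm. A picture is of the moment at which its call begins. There is no depth.
- arm.finish_job(): hands the job in; it is judged then, once.
The state is a dict: "clock": time; "q": joint angles; "qd": joint speeds; "joint_efforts": joint torques, N m; "tool_pos": TCP position; "ee_rot": TCP orientation; "contact_force": force on the tool from outside, world axes, zero at the start; "moment": the same for the moment, N m; "opening": finger opening in m; "grip_force": force on a finger pad.
Only numpy, scipy, OpenCV 4.12 (cv2) and the standard library are available. Lean on these libraries where they do the work, as an engineer would, in place of code of your own. Each camera call takes 0.05 s, during which the arm holds its last target. There are 200 camera calls.

TASK

Tidy the mixed handful on the worktop so that each kind is where it belongs: stand the two salt shakers upright in the wooden rack, one in each well, lay the two clothes pegs flat in the rectangular tray, not on top of each other, and set the tea light upright on the floor of the round white dish. Leave the cup and the balm pot where they stand, and let go of everything at the end.

Things in the scene. Friction and masses are not known exactly. Their poses are not given: they have to be found in the camera images.
- shaker_1_c (a point): glass salt shaker standing upright, filled white, with a domed grey metal cap; round, 44 mm in diameter at its widest, narrowing to 34 mm at the cap (above 70 mm), 90 mm tall, about 0.11 kg; the two are alike. The point is its centre, 45 mm above its underside, where it is about 40 mm wide; z up its axis
- shaker_2_c (a point): glass salt shaker standing upright, filled white, with a domed grey metal cap; round, 44 mm in diameter at its widest, narrowing to 34 mm at the cap (above 70 mm), 90 mm tall, about 0.11 kg; the two are alike. The point is its centre, 45 mm above its underside, where it is about 40 mm wide; z up its axis
- peg_1_c (a point): plain pale-wood spring clothes peg lying flat: a bar 72 mm long, 15 mm wide, 12 mm high, about 15 g; the two pegs are alike. The point is its centre, 6 mm above its underside; its y axis runs along its length, x across its width, z up
- peg_2_c (a point): plain pale-wood spring clothes peg lying flat: a bar 72 mm long, 15 mm wide, 12 mm high, about 15 g; the two pegs are alike. The point is its centre, 6 mm above its underside; its y axis runs along its length, x across its width, z up
- tea_light_c (a point): tea light: a small round candle in a bare metal cup, 38 mm in diameter, 15 mm high, about 12 g, wax visible on top. The point is its centre, 7.5 mm above its underside; z up
- shaker_rack: brown wooden rack fixed to the worktop: a block 76 mm (its x) by 156 mm (its y), 26 mm high, with two round wells 61 mm in diameter, 18 mm deep (well floor 8 mm above the worktop), centred on its x axis zero, 40 mm either side of its middle along its y. A shaker standing in a well reaches 98 mm above the worktop. Origin: centre of its underside, on the worktop
- peg_tray: open rectangular pale-wood tray fixed to the worktop, outside 108 mm (its x) by 132 mm (its y), 20 mm high, walls and floor 4 mm thick (inside 100 by 124 mm, 16 mm deep); it has room for the two pegs side by side, each along the tray's x. Origin: centre of its underside, on the worktop
- candle_dish: round shallow white dish fixed to the worktop, 106 mm across its rim, 15 mm high, flat inner floor about 86 mm across and 4 mm above the worktop. Origin: centre of its underside, on the worktop
- coffee_cup: small espresso cup with a handle, empty, 62 mm wide, 92 mm with its handle, 51 mm high, loose; not part of the job, must stay where it is. Origin: centre of its extent, at its underside
- balm_pot: round closed balm pot with a grey lid, 69 mm in diameter, 41 mm high, loose; not part of the job, must stay where it is. Origin: centre of its underside
Not all that is in view belongs to the job. There is more than one size of the part that bears tea_light_c; the job needs the smaller. Leave any orange look-alike of the part that bears shaker_1_c alone.

How it is judged:
At the end, for the whole second after the job is handed in: Shakers upright (0.15 rad) on the floors of different wells, within 12 mm of the wells' centres; both pegs flat on the tray's floor (4 mm, 0.12 rad), not on each other; tea light upright (0.15 rad) on the dish's floor, within 32 mm of its middle; all released and at rest (((x of shaker_1_c in the frame of shaker_rack between -0.012 and 0.012 m and y of shaker_1_c in the frame of shaker_rack between 0.028 and 0.052 m and x of shaker_2_c in the frame of shaker_rack between -0.012 and 0.012 m and y of shaker_2_c in the frame of shaker_rack between -0.052 and -0.028 m) or (x of shaker_1_c in the frame of shaker_rack between -0.012 and 0.012 m and y of shaker_1_c in the frame of shaker_rack between -0.052 and -0.028 m and x of shaker_2_c in the frame of shaker_rack between -0.012 and 0.012 m and y of shaker_2_c in the frame of shaker_rack between 0.028 and 0.052 m)) and z of shaker_1_c in the frame of shaker_rack between 0.048 and 0.058 m and angle between each of shaker_1_c, shaker_2_c, tea_light_c's own z axis and vertical below 0.15 rad and linear speed of each of shaker_1, shaker_2, peg_1, peg_2, tea_light below 0.02 m/s and angular speed of each of shaker_1, shaker_2, peg_1, peg_2, tea_light below 0.3 rad/s and z of shaker_2_c in the frame of shaker_rack between 0.048 and 0.058 m and x of peg_1_c in the frame of peg_tray between -0.045 and 0.045 m and y of peg_1_c in the frame of peg_tray between -0.058 and 0.058 m and z of peg_1_c in the frame of peg_tray between 0.006 and 0.014 m and angle between each of peg_1_c, peg_2_c's own z axis and vertical below 0.12 rad and x of peg_2_c in the frame of peg_tray between -0.045 and 0.045 m and y of peg_2_c in the frame of peg_tray between -0.058 and 0.058 m and z of peg_2_c in the frame of peg_tray between 0.006 and 0.014 m and horizontal distance between tea_light_c and candle_dish below 0.032 m and z of tea_light_c in the frame of candle_dish between 0.0075 and 0.0155 m); the robot touches nothing.
It fails at once if the cup is displaced by more than 20 mm (distance of coffee_cup from where it was at the start of the episode above 0.02 m).
It fails at once if the balm pot is displaced by more than 20 mm (distance of balm_pot from where it was at the start of the episode above 0.02 m).
It also fails if it takes over 128 s, if anything falls off the work surface, if the arm or the gripper's body presses on something with over 40 N, if the wrist force passes 120 N, or if a joint passes its speed limit or range.

## Working session

There is one attempt and no reset: what is moved stays moved. The work goes in short steps, Python scripts to look and compute and a shell command to move; the robot and the scene stay as the last step left them, time stands still between calls to the robot, and variables do not carry over. Pictures are saved under pics/ and viewed, at most 14 in all, crops included, and the job is handed in when it is done.

```bash
mkdir -p pics; cat > h.py <<'E'
import numpy as np, cv2
from bench import arm
def snap(n,f=None):
    c=arm.read_camera(n); c['K']=np.array([[c['fx'],0,c['cx']],[0,c['fy'],c['cy']],[0,0,1]]); c['D']=np.array(c['dist_coeffs'],float)
    c['R']=cv2.Rodrigues(np.array(c['rvec'],float))[0]; c['t']=np.array(c['tvec'],float)
    if f: cv2.imwrite('pics/'+f,c['image'][:,:,::-1])
    return c
def ray(c,uv,z):
    p=cv2.undistortPoints(np.array(uv,float).reshape(-1,1,2),c['K'],c['D']).reshape(-1,2)
    d=np.c_[p,np.ones(len(p))]@c['R']; o=-c['R'].T@c['t']
    return o+d*((z-o[2])/d[:,2])[:,None]
def proj(c,P): return cv2.projectPoints(np.array(P,float).reshape(-1,1,3),c['R'],c['t'],c['K'],c['D'])[0].reshape(-1,2)
E
python3 - <<'E'
from h import *
for n in ('top','scene','wrist'):
    c=snap(n,n+'0.png'); print(n,-c['R'].T@c['t'],c['fx'])
s=arm.read_state();print(s['tool_pos'],s['ee_rot'],s['opening'],s['clock'])
E
```

```text
top [ 0.37228801 -0.01919522  1.05370128] 506.127283167347
scene [ 0.088295   -0.56553427  0.69934021] 448.9174464727299
wrist [0.09549082 0.57085822 0.37403794] 397.7097256850212
[0.1626015  0.55136851 0.40402669] [ 1.42913254e-01  9.89734953e-01 -6.93262080e-04 -2.08991251e-04] 0.08519195524937985 0.15
```

View pics/top0.png

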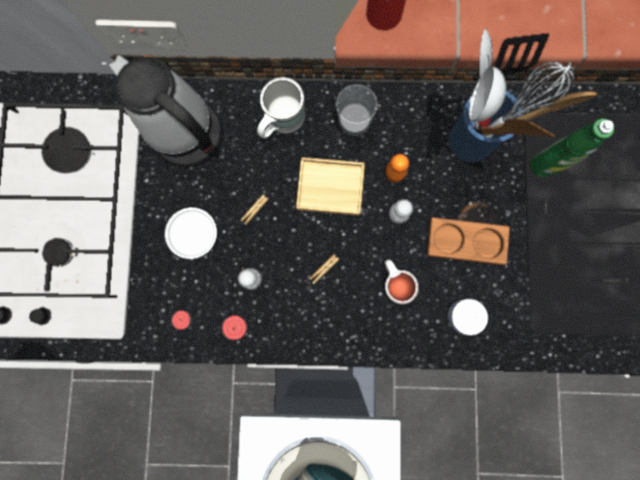

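View pics/scene0.png

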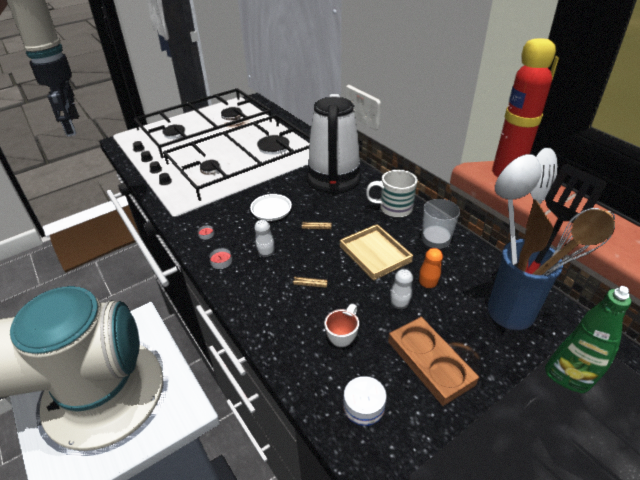

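The top view shows shakers at about (250,279) and (401,211), pegs at (255,209) and (324,269), and the small tea light at (181,320). The dish is at (191,233), the tray at (331,187), the rack at (469,241), the cup at (400,287) and the pot at (470,317). Next I'll measure these with masks.

```bash
cat > m.py <<'E'
from h import *
c=snap('top'); s=snap('scene')
hsv=cv2.cvtColor(c['image'],cv2.COLOR_RGB2HSV); H,S,V=cv2.split(hsv)
def blob(m,uv,r):
    w=np.zeros(m.shape,np.uint8); cv2.circle(w,uv,r,255,-1)
    k=cv2.morphologyEx((m.astype(np.uint8)*255)&w,cv2.MORPH_OPEN,np.ones((2,2),np.uint8))
    k=cv2.morphologyEx(k,cv2.MORPH_CLOSE,np.ones((3,3),np.uint8))
    return max(cv2.findContours(k,cv2.RETR_EXTERNAL,cv2.CHAIN_APPROX_NONE)[0],key=cv2.contourArea).reshape(-1,2)
def rect(name,m,uv,r,z):
    P=ray(c,blob(m,uv,r),z)[:,:2]; R=cv2.minAreaRect((P*1000).astype(np.float32)); b=cv2.boxPoints(R)
    e0,e1=b[1]-b[0],b[2]-b[1]; l=e0 if np.hypot(*e0)>np.hypot(*e1) else e1
    print(name,np.round(R[0],1),'size',np.round(R[1],1),'long axis deg',np.round(np.degrees(np.arctan2(l[1],l[0]))%180,1))
def circ(name,m,uv,r,z):
    P=ray(c,blob(m,uv,r),z)[:,:2]; R=cv2.fitEllipse((P*1000).astype(np.float32)); print(name,np.round(R[0],1),np.round(R[1],1))
wood=(H>8)&(H<35)&(S>50)&(V>90)
rect('peg A',wood,(255,209),26,.012); rect('peg B',wood,(324,269),26,.012)
rect('tray',wood,(331,187),55,.02)
rect('rack',(H<20)&(S>80)&(V>60),(469,241),52,.026)
circ('dish',(V>120)&(S<60),(191,233),36,.015)
circ('tea',(V>90)&((S>90)|(V>150)),(181,320),15,.013); circ('tea big',(V>90)&((S>90)|(V>150)),(234,328),18,.015)
circ('pot',(V>120)&(S<60),(470,317),26,.041)
circ('cup',(V>150)&(S<80),(401,289),24,.051)
for n,uv in(('sh1',(250,279)),('sh2',(401,211))):
    circ(n,(V>90)&(S<70),uv,18,.08)
def quick(n,x,y,z): print(n,np.round(proj(s,[[x,y,z]])))
big=lambda im,x,y,w,h,k:cv2.resize(im[y:y+h,x:x+w,::-1],None,fx=k,fy=k,interpolation=cv2.INTER_CUBIC)
cv2.imwrite('pics/topc.png',big(c['image'],160,150,360,190,2.2))
cv2.imwrite('pics/scc.png',big(s['image'],180,190,320,240,2.5))
E
python3 m.py
```

```text
peg A [565.5 145.5] size [18.1 73.4] long axis deg 141.1
peg B [442.7  -3.3] size [16.1 75.6] long axis deg 136.3
tray [616.6 -12.7] size [137.1 113.8] long axis deg 86.1
rack [ 508.5 -295.7] size [162.  88.] long axis deg 84.5
dish [511.5 275.2] [107.  107.6]
tea [333.1 285.1] [35.1 39. ]
tea big [320.5 175.4] [46.2 49.1]
pot [ 353.4 -291.4] [69.7 70.3]
cup [ 410.3 -156.1] [60.8 70.4]
sh1 [417.  138.6] [38.9 44.1]
sh2 [ 554.5 -151.9] [38.  49.7]
```

View pics/topc.png

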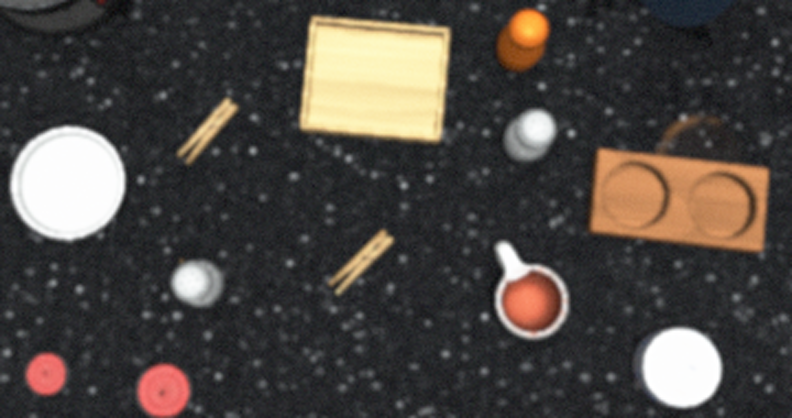

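View pics/scc.png

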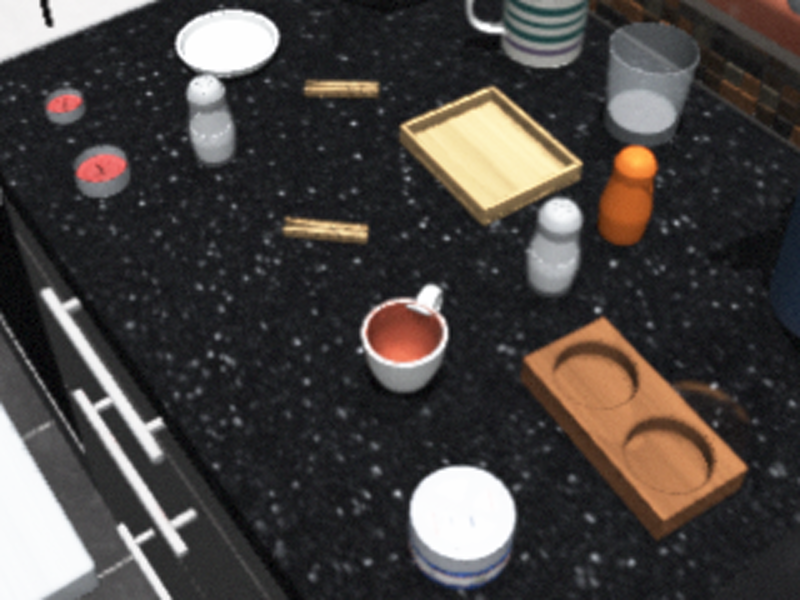

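```bash
cat > m2.py <<'E'
from h import *
c=snap('top'); s=snap('scene')
T=lambda u,v:(160+u/2.2,150+v/2.2)
S=lambda u,v:(180+u/2.5,190+v/2.5)
def tri(n,a,b):
    pa=cv2.undistortPoints(np.array([[a]],float),c['K'],c['D']).reshape(2,1); pb=cv2.undistortPoints(np.array([[b]],float),s['K'],s['D']).reshape(2,1)
    X=cv2.triangulatePoints(np.c_[c['R'],c['t']],np.c_[s['R'],s['t']],pa,pb); print(n,np.round((X[:3]/X[3]).ravel()*1000,1))
tri('sh1 cap',T(193,281),S(206,92)); tri('sh2 cap',T(538,127),S(559,218))
tri('wellL',T(635,194),S(596,376)); tri('wellR',T(722,205),S(669,455))
tri('orange',T(530,27),S(636,163)); tri('tea',T(46,374),S(65,103))
r=lambda n,p,z:print(n,np.round(ray(c,p,z)*1000,1)); q=lambda n,p,z:print(n,np.round(ray(s,p,z)*1000,1))
r('caps .08',[T(193,281),T(538,127)],.08)
r('wells top',[T(635,194),T(722,205)],.026);q('wells scene',[S(596,376),S(669,455)],.026)
r('tray corners top',[T(313,16),T(450,27),T(441,142),T(301,130)],.02)
q('tray corners scene',[S(402,130),S(490,88),S(581,168),S(486,216)],.02)
q('pegs scene',[S(342,89),S(326,229)],.01); q('dish scene',[S(228,43)],.015); q('tea scene',[S(65,103)],.014)
q('sh base (front bottom)',[S(216,163),S(549,294)],0)
E
python3 m2.py
```

```text
sh1 cap [420.8 143.7  75.3]
sh2 cap [ 563.2 -157.5   75.8]
wellL [ 513.6 -256.3   20. ]
wellR [ 505.1 -336.1   21.8]
orange [ 654.7 -150.2   77.5]
tea [335.9 286.6  10.4]
caps .08 [[ 419.4  143.5   80. ]
 [ 562.5 -157.    80. ]]
wells top [[ 511.8 -254.3   26. ]
 [ 503.3 -333.8   26. ]]
wells scene [[ 510.9 -259.6   26. ]
 [ 503.9 -338.1   26. ]]
tray corners top [[677.7  49.5  20. ]
 [669.5 -81.5  20. ]
 [558.  -74.6  20. ]
 [566.8  57.6  20. ]]
tray corners scene [[568.3  48.4  20. ]
 [673.2  46.3  20. ]
 [663.9 -87.3  20. ]
 [557.7 -82.1  20. ]]
pegs scene [[565.7 140.8  10. ]
 [445.7  -5.4  10. ]]
dish scene [[512.2 267.1  15. ]]
tea scene [[336.3 281.1  14. ]]
sh base (front bottom) [[ 417.3  132.6    0. ]
 [ 554.5 -166.1    0. ]]
```

```bash
cat > go.py <<'E'
import sys
from h import *
from scipy.spatial.transform import Rotation as Ro
s=arm.read_state(); R=Ro.from_quat(s['ee_rot']).as_matrix(); p=np.array(s['tool_pos'])
az=np.degrees(np.arctan2(R[1,1],R[0,1])); a=[float(v) for v in sys.argv[1:]]
print('t',round(s['clock'],2),'pos mm',np.round(p*1000,1),'az',round(az,1),'tilt z',np.round(R[:,2],3),'open',round(s['opening']*1000,1),'grip',round(s['grip_force'],1),'F',np.round(s['contact_force'],1),'q6',round(s['q'][5],2))
if a:
    taz=a[3] if len(a)>3 else az; t=np.radians(taz)
    print('turn first: tool-z share total',round(-np.radians(taz-az)/0.1,2))
    ay=np.array([np.cos(t),np.sin(t)]); ax=np.array([-ay[1],ay[0]]); d=np.array(a[:3])/1000-p
    print('shift share totals x,y,z:',np.round([d[:2]@ax/.04,d[:2]@ay/.04,-d[2]/.04],2))
E
python3 go.py 334.5 283 300
python3 -m crank '[[[-0.5,-0.435,0.2,0,0,0,1],[-0.5,-0.435,0.2,0,0,0,1],[-0.5,-0.435,0.2,0,0,0,1],[-0.5,-0.435,0.2,0,0,0,1],[-0.5,-0.435,0.2,0,0,0,1],[-0.5,-0.435,0.2,0,0,0,1],[-0.5,-0.435,0.2,0,0,0,0.2],[-0.5,-0.435,0.2,0,0,0,0.2],[-0.5,-0.435,0.2,0,0,0,0.2],[-0.5,-0.435,0.2,0,0,0,0.2],[-0.5,-0.435,0.2,0,0,0,0.2],[-0.5,-0.435,0.2,0,0,0,0.2],[0,0,0,0,0,0,0.2],[0,0,0,0,0,0,0.2]]]'
python3 go.py 334.5 283 174
python3 -c "
from h import *
snap('wrist','w1.png')"
```

```text
t 0.35 pos mm [162.6 551.5 404.5] az 73.6 tilt z [-0. -0. -1.] open 85.5 grip 0.0 F [ 0.3 -0.5 -0.7] q6 -0.12
turn first: tool-z share total -0.0
shift share totals x,y,z: [-6.02 -5.22  2.61]
clock: 1.75
tool_pos: [0.334, 0.2832, 0.3088]
ee_rot: [0.144, 0.99, 0.0, -0.0]
contact_force: [0.0, 0.1, 0.6]
opening: 0.0511
grip_force: 0.0
t 1.75 pos mm [334.  283.2 308.8] az 73.5 tilt z [-0.     0.001 -1.   ] open 51.1 grip 0.0 F [0.  0.1 0.6] q6 -0.74
turn first: tool-z share total -0.0
shift share totals x,y,z: [-0.01 -0.    3.37]
```

View pics/w1.png

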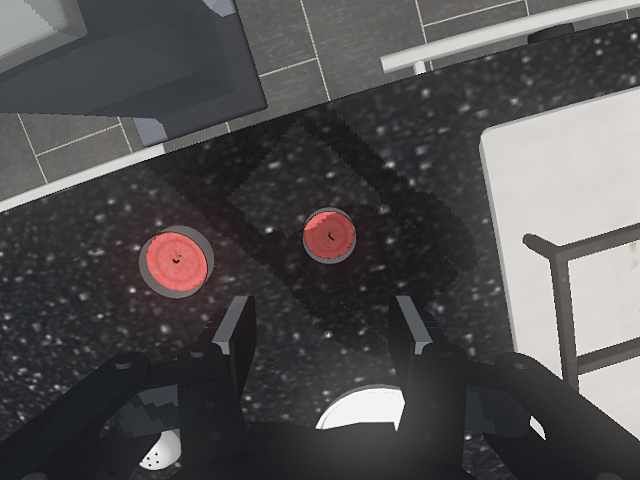

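The wrist view shows the small tea light at (329,236), the larger one at (176,261), and both fingers with a clear gap between them.

```bash
python3 -c "
from h import *
c=snap('wrist');print(np.round(ray(c,[(329,236),(176,261)],.014)*1000,1))"
```

```text
[[337.1 288.   14. ]
 [323.8 178.6  14. ]]
```

```bash
python3 -m crank '[[[-0.03,0.08,0.6,0,0,0,0.4],[0,0,0.7,0,0,0,0.4],[0,0,0.7,0,0,0,0.4],[0,0,0.6,0,0,0,0.4],[0,0,0.4,0,0,0,0.4],[0,0,0.25,0,0,0,0.4],[0,0,0.12,0,0,0,0.4],[0,0,0,0,0,0,0.4],[0,0,0,0,0,0,-0.6],[0,0,0,0,0,0,-0.6],[0,0,0,0,0,0,-0.6],[0,0,0,0,0,0,-0.6],[0,0,0,0,0,0,-0.6],[0,0,0,0,0,0,-0.6]]]'
```

```text
clock: 3.25
tool_pos: [0.3361, 0.2863, 0.1751]
ee_rot: [0.143, 0.99, 0.001, 0.001]
contact_force: [-0.8, -0.2, 5.4]
opening: 0.0348
grip_force: 59.6
```

```bash
python3 -m crank '[[[0,0,-0.3,0,0,0,-0.6],[0,0,-0.7,0,0,0,-0.6],[0,0,-0.7,0,0,0,-0.6],[0,0,0,0,0,0,-0.6]]]'; python3 go.py 512 272 240; python3 -c "
from h import *
snap('wrist','w2.png');c=snap('scene');cv2.imwrite('pics/s2.png',cv2.resize(c['image'][100:340,100:420,::-1],None,fx=2.4,fy=2.4))"
```

```text
clock: 3.65
tool_pos: [0.3373, 0.287, 0.2454]
ee_rot: [0.143, 0.99, 0.003, 0.003]
contact_force: [0.8, 0.2, -0.3]
opening: 0.0348
grip_force: 60.0
t 3.65 pos mm [337.3 287.  245.4] az 73.6 tilt z [ 0.008  0.005 -1.   ] open 34.8 grip 60.0 F [ 0.8  0.2 -0.3] q6 -0.74
turn first: tool-z share total -0.0
shift share totals x,y,z: [-4.3   0.88  0.14]
```

View pics/w2.png

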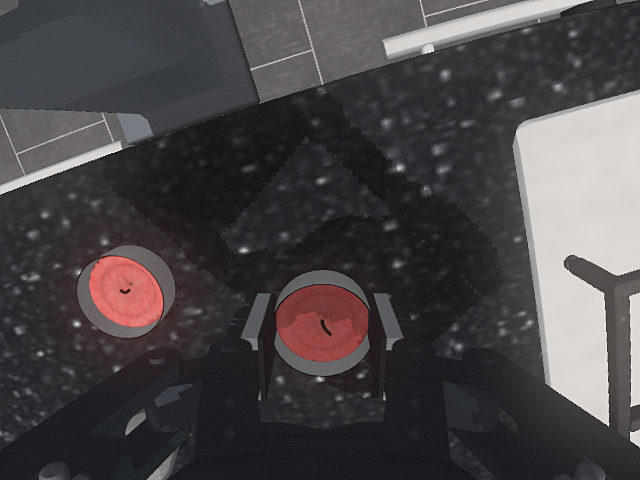

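The tea light is gripped between the pads at (322,322) and looks level. I'll move it to the dish.

```bash
python3 -m crank '[[[-0.4,0.08,0,0,0,0,-0.6],[-0.8,0.16,0,0,0,0,-0.6],[-0.8,0.16,0,0,0,0,-0.6],[-0.8,0.16,0,0,0,0,-0.6],[-0.8,0.16,0,0,0,0,-0.6],[-0.5,0.1,0,0,0,0,-0.6],[-0.2,0.06,0,0,0,0,-0.6],[0,0,0,0,0,0,-0.6],[0,0,0.5,0,0,0,-0.6],[0,0,0.5,0,0,0,-0.6],[0,0,0.3,0,0,0,-0.6],[0,0,0,0,0,0,-0.6]]]'; python3 go.py 512 272 180; python3 -c "
from h import *
c=snap('wrist','w3.png');z=.085-.052+.0; print(ray(c,[(322,322)],.033)*1000)
c=snap('top'); cv2.imwrite('pics/t3.png',cv2.resize(c['image'][150:340,160:520,::-1],None,fx=2.2,fy=2.2))"
```

```text
clock: 4.95
tool_pos: [0.509, 0.271, 0.188]
ee_rot: [0.143, 0.99, -0.001, -0.002]
contact_force: [0.6, -0.3, -0.1]
opening: 0.0354
grip_force: 60.0
t 4.95 pos mm [509. 271. 188.] az 73.6 tilt z [-0.005 -0.002 -1.   ] open 35.4 grip 60.0 F [ 0.6 -0.3 -0.1] q6 -0.92
turn first: tool-z share total -0.0
shift share totals x,y,z: [-0.06  0.05  0.2 ]
[[503.49598432 271.97159317  33.        ]]
```

View pics/w3.png

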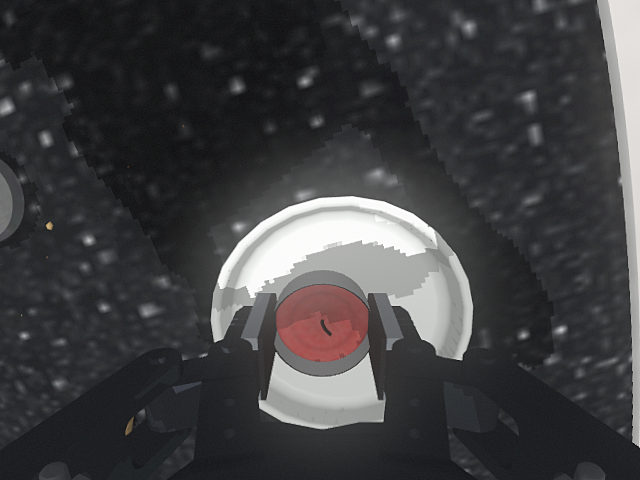

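The tea light is centred about 8 mm left of the dish centre at roughly (342,312). I'll nudge it right, lower it and release.

```bash
python3 -m crank '[[[0,0.15,0,0,0,0,-0.6],[0,0,0.12,0,0,0,-0.6],[0,0,0.1,0,0,0,-0.6],[0,0,0,0,0,0,-0.6],[0,0,0,0,0,0,0.3],[0,0,0,0,0,0,0.3],[0,0,0,0,0,0,0.3],[0,0,0,0,0,0,0.3],[0,0,-0.4,0,0,0,0.3],[0,0,-0.8,0,0,0,0.4],[0,0,-0.8,0,0,0,0.4],[0,0,-0.5,0,0,0,0.4]]]'; python3 go.py 420 143 270 73.6
```

```text
clock: 6.25
tool_pos: [0.5129, 0.2771, 0.2836]
ee_rot: [0.143, 0.99, 0.001, 0.001]
contact_force: [0.2, 0.6, 0.3]
opening: 0.0598
grip_force: 0.0
t 6.25 pos mm [512.9 277.1 283.6] az 73.6 tilt z [ 0.003  0.001 -1.   ] open 59.8 grip 0.0 F [0.2 0.6 0.3] q6 -0.91
turn first: tool-z share total -0.01
shift share totals x,y,z: [ 1.28 -3.87  0.34]
```

```bash
python3 -m crank '[[[0.12,-0.38,0,0,0,0,0.6],[0.25,-0.77,0,0,0,0,0.6],[0.25,-0.77,0,0,0,0,0.6],[0.25,-0.77,0,0,0,0,0.6],[0.25,-0.77,0,0,0,0,0.6],[0.12,-0.35,0,0,0,0,0.6],[0.04,-0.06,0,0,0,0,0.6],[0,0,0,0,0,0,0.6]]]'; python3 go.py 420 143 200; python3 -c "
from h import *
c=snap('wrist','w4.png')
t=snap('top'); cv2.imwrite('pics/t4.png',t['image'][:,:,::-1])
i=t['image'].astype(int); m=((i[...,0]>150)&(i[...,1]<130))[200:265,160:225].astype(np.uint8); M=cv2.moments(m,True); print('tea in dish',M['m00'],ray(t,[(160+M['m10']/M['m00'],200+M['m01']/M['m00'])],.018)*1000)"
```

```text
clock: 7.05
tool_pos: [0.4201, 0.1432, 0.2815]
ee_rot: [0.143, 0.99, 0.001, 0.001]
contact_force: [-0.3, 0.4, 0.4]
opening: 0.0683
grip_force: 0.0
t 7.05 pos mm [420.1 143.2 281.5] az 73.5 tilt z [ 0.002  0.001 -1.   ] open 68.3 grip 0.0 F [-0.3  0.4  0.4] q6 -1.11
turn first: tool-z share total -0.0
shift share totals x,y,z: [ 0.   -0.01  2.04]Traceback (most recent call last):
  File "<string>", line 5, in <module>
    i=t['image'].astype(int); m=((i[...,0]>150)&(i[...,1]<130))[200:265,160:225].astype(np.uint8); M=cv2.moments(m,True); print('tea in dish',M['m00'],ray(t,[(160+M['m10']/M['m00'],200+M['m01']/M['m00'])],.018)*1000)
                                                                                                                                                                   ~~~~~~~~^~~~~~~~~
ZeroDivisionError: float division by zero
```

View pics/w4.png

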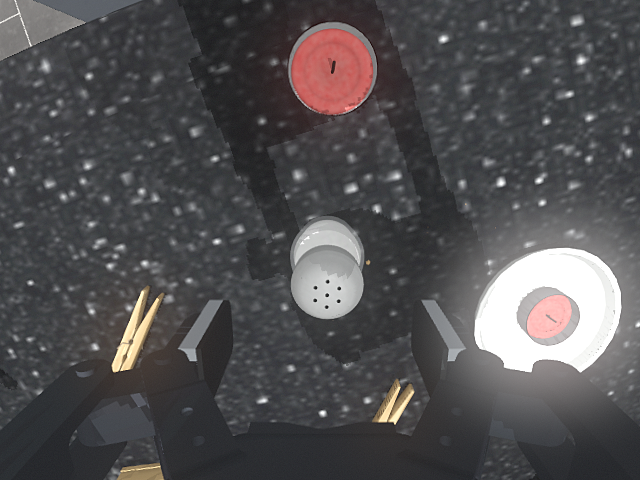

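The tea light sits near the middle of the dish at (550,318). The shaker cap is at (327,283), between the fingers.

```bash
python3 -c "
from h import *
c=snap('wrist');print(np.round(ray(c,[(327,283)],.083)*1000,1),np.round(ray(c,[(550,318)],.018)*1000,1))"
```

```text
[[419.7 146.5  83. ]] [[512.7 276.5  18. ]]
```

```bash
python3 -m crank '[[[0,0.06,0.3,0,0,0,0.6],[0,0,0.6,0,0,0,0.6],[0,0,0.6,0,0,0,0.6],[0,0,0.35,0,0,0,0.6],[0,0,0.19,0,0,0,0.6],[0,0,0,0,0,0,-0.5],[0,0,0,0,0,0,-0.5],[0,0,0,0,0,0,-0.5],[0,0,0,0,0,0,-0.5],[0,0,0,0,0,0,-0.5],[0,0,-0.3,0,0,0,-0.5],[0,0,-0.6,0,0,0,-0.5],[0,0,-0.7,0,0,0,-0.5],[0,0,-0.7,0,0,0,-0.5],[0,0,-0.4,0,0,0,-0.5],[0,0,0,0,0,0,-0.5]]]'; python3 go.py 511 -257 308
```

```text
clock: 8.8
tool_pos: [0.421, 0.1454, 0.3098]
ee_rot: [0.143, 0.99, 0.001, 0.003]
contact_force: [0.5, 0.1, -2.0]
opening: 0.0389
grip_force: 60.6
t 8.8 pos mm [421.  145.4 309.8] az 73.6 tilt z [ 0.006  0.001 -1.   ] open 38.9 grip 60.6 F [ 0.5  0.1 -2. ] q6 -1.11
turn first: tool-z share total -0.0
shift share totals x,y,z: [-5.   -9.01  0.04]
```

```bash
python3 -m crank '[[[-0.19,-0.39,0,0,0,0,-0.5],[-0.385,-0.783,0,0,0,0,-0.5],[-0.385,-0.783,0,0,0,0,-0.5],[-0.385,-0.783,0,0,0,0,-0.5],[-0.385,-0.783,0,0,0,0,-0.5],[-0.385,-0.783,0,0,0,0,-0.5],[-0.385,-0.783,0,0,0,0,-0.5],[-0.385,-0.783,0,0,0,0,-0.5],[-0.385,-0.783,0,0,0,0,-0.5],[-0.385,-0.783,0,0,0,0,-0.5],[-0.385,-0.783,0,0,0,0,-0.5],[-0.385,-0.783,0,0,0,0,-0.5],[-0.385,-0.783,0,0,0,0,-0.5],[-0.385,-0.783,0,0,0,0,-0.5],[-0.19,-0.39,0,0,0,0,-0.5],[0,0,0,0,0,0,-0.5],[0,0,0,0,0,0,-0.5]]]'; python3 go.py 503.6 -336 260; python3 -c "
from h import *
snap('wrist','w5.png');snap('scene','s5.png')"
```

```text
clock: 10.5
tool_pos: [0.5023, -0.3352, 0.3063]
ee_rot: [0.143, 0.99, 0.001, -0.001]
contact_force: [-0.9, 1.0, -1.0]
opening: 0.0387
grip_force: 60.6
t 10.5 pos mm [ 502.3 -335.2  306.3] az 73.5 tilt z [-0.002  0.003 -1.   ] open 38.7 grip 60.6 F [-0.9  1.  -1. ] q6 -1.99
turn first: tool-z share total -0.0
shift share totals x,y,z: [-0.04 -0.01  1.16]
```

View pics/w5.png

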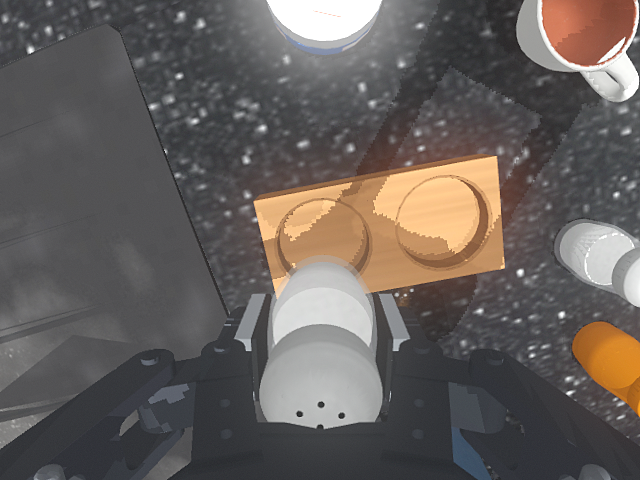

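The wrist view shows the rack's far well at about (323,243) and the near well at (442,222). I'll check both rim positions.

```bash
python3 -c "
from h import *
c=snap('wrist');print(np.round(ray(c,[(323,243),(442,222),(254,200),(497,156),(504,268)],.026)*1000,1))"
```

```text
[[ 505.  -334.1   26. ]
 [ 513.3 -255.5   26. ]
 [ 465.1 -368.4   26. ]
 [ 481.2 -212.5   26. ]
 [ 557.1 -220.4   26. ]]
```

```bash
python3 -m crank '[[[-0.05,0,0.3,0,0,0,-0.5],[0,0,0.6,0,0,0,-0.5],[0,0,0.6,0,0,0,-0.5],[0,0,0.4,0,0,0,-0.5],[0,0,0.2,0,0,0,-0.5],[0,0,0.15,0,0,0,-0.5],[0,0,0,0,0,0,-0.5]]]'; python3 go.py 504.5 -335 209
```

```text
clock: 11.35
tool_pos: [0.5048, -0.3363, 0.2169]
ee_rot: [0.143, 0.99, 0.0, -0.0]
contact_force: [0.5, 0.1, -1.1]
opening: 0.0388
grip_force: 60.6
t 11.35 pos mm [ 504.8 -336.3  216.9] az 73.6 tilt z [-0.001  0.001 -1.   ] open 38.8 grip 60.6 F [ 0.5  0.1 -1.1] q6 -1.99
turn first: tool-z share total -0.0
shift share totals x,y,z: [0.02 0.03 0.2 ]
```

Below the rim with no contact, so I'll set it down and release.

```bash
python3 -m crank '[[[0,0,0.1,0,0,0,-0.5],[0,0,0.08,0,0,0,-0.5],[0,0,0,0,0,0,-0.5],[0,0,0,0,0,0,0.3],[0,0,0,0,0,0,0.3],[0,0,0,0,0,0,0.4],[0,0,0,0,0,0,0.4],[0,0,-0.3,0,0,0,0.4],[0,0,-0.7,0,0,0,0.4],[0,0,-0.7,0,0,0,0.4],[0,0,-0.5,0,0,0,0.4],[0,0,0,0,0,0,0.4]]]'; python3 go.py 562.5 -156 295
```

```text
clock: 12.55
tool_pos: [0.5057, -0.3374, 0.3025]
ee_rot: [0.143, 0.99, -0.002, 0.003]
contact_force: [0.8, -0.4, 0.1]
opening: 0.06
grip_force: 0.0
t 12.55 pos mm [ 505.7 -337.4  302.5] az 73.6 tilt z [ 0.006 -0.005 -1.   ] open 60.0 grip 0.0 F [ 0.8 -0.4  0.1] q6 -1.99
turn first: tool-z share total -0.0
shift share totals x,y,z: [-0.08  4.75  0.19]
```

```bash
python3 -m crank '[[[-0.01,0.4,0,0,0,0,0.4],[-0.01,0.8,0,0,0,0,0.4],[-0.02,0.8,0,0,0,0,0.4],[-0.02,0.8,0,0,0,0,0.4],[-0.01,0.8,0,0,0,0,0.4],[-0.01,0.75,0,0,0,0,0.4],[0,0.4,0,0,0,0,0.4],[0,0,0,0,0,0,0.4],[0,0,0,0,0,0,0.4]]]'; python3 go.py 562.5 -156 200; python3 -c "
from h import *
snap('wrist','w6.png')"
```

```text
clock: 13.45
tool_pos: [0.5614, -0.1553, 0.2977]
ee_rot: [0.142, 0.99, -0.0, -0.001]
contact_force: [-0.4, -0.3, -0.5]
opening: 0.0596
grip_force: 0.0
t 13.45 pos mm [ 561.4 -155.3  297.7] az 73.6 tilt z [-0.001 -0.    -1.   ] open 59.6 grip 0.0 F [-0.4 -0.3 -0.5] q6 -1.67
turn first: tool-z share total -0.0
shift share totals x,y,z: [-0.03 -0.01  2.44]
```

View pics/w6.png

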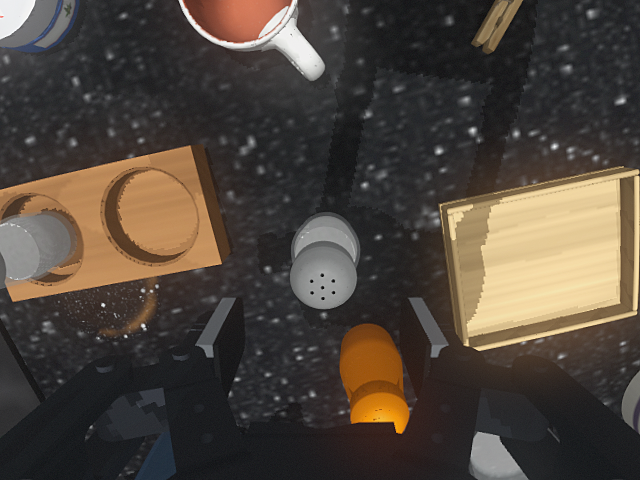

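Shaker 2's cap is at (323,274), between the fingers. Shaker 1 stands in the far well, and the orange one is clear of the finger path.

```bash
python3 -c "
from h import *
c=snap('wrist');print(np.round(ray(c,[(323,274)],.083)*1000,1),np.round(ray(c,[(151,215)],.026)*1000,1))"; python3 -m crank '[[[-0.03,0.02,0.4,0,0,0,0.4],[0,0,0.6,0,0,0,0.4],[0,0,0.6,0,0,0,0.4],[0,0,0.3,0,0,0,0.4],[0,0,0,0,0,0,0.4]]]'; python3 go.py 562.5 -155 200
```

```text
[[ 561.  -155.6   83. ]] [[ 513.1 -254.6   26. ]]
clock: 14.05
tool_pos: [0.5621, -0.1557, 0.2205]
ee_rot: [0.144, 0.99, 0.0, -0.002]
contact_force: [0.0, 0.3, 0.2]
opening: 0.0601
grip_force: 0.0
t 14.05 pos mm [ 562.1 -155.7  220.5] az 73.5 tilt z [-0.004  0.001 -1.   ] open 60.1 grip 0.0 F [0.  0.3 0.2] q6 -1.67
turn first: tool-z share total -0.0
shift share totals x,y,z: [-0.    0.02  0.51]
```

```bash
python3 -m crank '[[[0,0,0.3,0,0,0,0.4],[0,0,0.2,0,0,0,0.4],[0,0,0,0,0,0,-0.5],[0,0,0,0,0,0,-0.5],[0,0,0,0,0,0,-0.5],[0,0,0,0,0,0,-0.5],[0,0,0,0,0,0,-0.5],[0,0,-0.4,0,0,0,-0.5],[0,0,-0.7,0,0,0,-0.5],[0,0,-0.7,0,0,0,-0.5],[0,0,-0.6,0,0,0,-0.5],[0,0,0,0,0,0,-0.5],[0,0,0,0,0,0,-0.5]]]'; python3 go.py 512.7 -255.5 300
```

```text
clock: 15.35
tool_pos: [0.5628, -0.1548, 0.2983]
ee_rot: [0.143, 0.99, -0.0, 0.0]
contact_force: [-0.7, 1.5, -1.6]
opening: 0.038
grip_force: 59.8
t 15.35 pos mm [ 562.8 -154.8  298.3] az 73.6 tilt z [ 0. -0. -1.] open 38.0 grip 59.8 F [-0.7  1.5 -1.6] q6 -1.67
turn first: tool-z share total -0.0
shift share totals x,y,z: [ 0.49 -2.77 -0.04]
```

```bash
python3 -m crank '[[[0.07,-0.37,0,0,0,0,-0.5],[0.12,-0.7,0,0,0,0,-0.5],[0.12,-0.7,0,0,0,0,-0.5],[0.12,-0.7,0,0,0,0,-0.5],[0.06,-0.3,0,0,0,0,-0.5],[0,0,0,0,0,0,-0.5],[0,0,0.4,0,0,0,-0.5],[0,0,0.7,0,0,0,-0.5],[0,0,0.5,0,0,0,-0.5],[0,0,0.3,0,0,0,-0.5],[0,0,0.1,0,0,0,-0.5],[0,0,0,0,0,0,-0.5]]]'; python3 go.py 512.7 -255.5 209.5
```

```text
clock: 16.55
tool_pos: [0.5131, -0.2552, 0.2179]
ee_rot: [0.143, 0.99, 0.0, -0.0]
contact_force: [-0.4, 0.3, -1.4]
opening: 0.0379
grip_force: 59.8
t 16.55 pos mm [ 513.1 -255.2  217.9] az 73.6 tilt z [-0.001  0.001 -1.   ] open 37.9 grip 59.8 F [-0.4  0.3 -1.4] q6 -1.87
turn first: tool-z share total -0.0
shift share totals x,y,z: [ 0.01 -0.01  0.21]
```

```bash
python3 -m crank '[[[0,0,0.1,0,0,0,-0.5],[0,0,0.1,0,0,0,-0.5],[0,0,0,0,0,0,-0.5],[0,0,0,0,0,0,0.3],[0,0,0,0,0,0,0.3],[0,0,0,0,0,0,0.3],[0,0,0,0,0,0,0.3],[0,0,-0.3,0,0,0,0.3],[0,0,-0.7,0,0,0,0.3],[0,0,-0.7,0,0,0,0.3],[0,0,-0.5,0,0,0,0.3],[0,0,0,0,0,0,0.3]]]'; python3 go.py 444 -4 270 46.5
```

```text
clock: 17.75
tool_pos: [0.5138, -0.2562, 0.3023]
ee_rot: [0.143, 0.99, -0.002, 0.004]
contact_force: [0.4, 0.0, -1.0]
opening: 0.0554
grip_force: 0.0
t 17.75 pos mm [ 513.8 -256.2  302.3] az 73.6 tilt z [ 0.007 -0.004 -1.   ] open 55.4 grip 0.0 F [ 0.4  0.  -1. ] q6 -1.87
turn first: tool-z share total 4.73
shift share totals x,y,z: [5.61 3.37 0.81]
```

```bash
python3 -m crank '[[[0,0,0,0,0,0.7,0.3],[0,0,0,0,0,1,0.3],[0,0,0,0,0,1,0.3],[0,0,0,0,0,1,0.3],[0,0,0,0,0,1,0.3],[0.35,0.21,0,0,0,0.03,0.3],[0.7,0.42,0,0,0,0,0.3],[0.7,0.42,0,0,0,0,0.3],[0.7,0.42,0,0,0,0,0.3],[0.7,0.42,0,0,0,0,0.3],[0.7,0.42,0,0,0,0,0.3],[0.7,0.42,0.2,0,0,0,0.3],[0.7,0.42,0.3,0,0,0,0.3],[0.36,0.22,0.3,0,0,0,0.3],[0,0,0,0,0,0,0.3]]]'; python3 go.py 444 -4 240 46.5; python3 -c "
from h import *
snap('wrist','w7.png')"
```

```text
clock: 19.25
tool_pos: [0.4401, -0.0008, 0.2647]
ee_rot: [0.368, 0.93, -0.0, -0.003]
contact_force: [-0.7, 0.1, -0.4]
opening: 0.0553
grip_force: 0.0
t 19.25 pos mm [440.1  -0.8 264.7] az 46.8 tilt z [-0.006  0.002 -1.   ] open 55.3 grip 0.0 F [-0.7  0.1 -0.4] q6 -0.98
turn first: tool-z share total 0.05
shift share totals x,y,z: [-0.13  0.01  0.62]
```

View pics/w7.png

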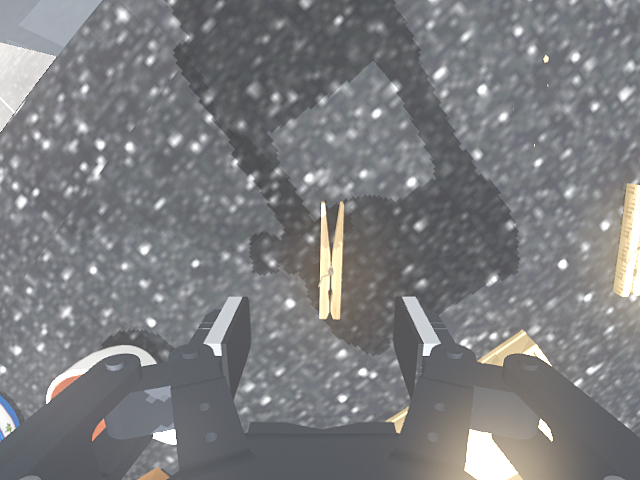

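Peg B runs upright in the image from (333,202) to (330,318), so the gripper's yaw matches it.

```bash
python3 -c "
from h import *
c=snap('wrist');P=ray(c,[(333,202),(330,318)],.011)*1000;d=P[0]-P[1];print(np.round(P,1),P.mean(0),np.hypot(*d[:2]),np.degrees(np.arctan2(d[1],d[0]))%180)"
```

```text
[[424.1  22.8  11. ]
 [476.4 -28.3  11. ]] [450.20310673  -2.72746831  11.        ] 73.10182362683534 135.6860126082234
```

```bash
python3 -m crank '[[[-0.17,0.09,0.4,0,0,0.18,0.1],[0,0,0.6,0,0,0,0.1],[0,0,0.6,0,0,0,0.1],[0,0,0.35,0,0,0,0.1],[0,0,0.15,0,0,0,0.1],[0,0,0.08,0,0,0,0.1],[0,0,0,0,0,0,0.1],[0,0,0,0,0,0,-1],[0,0,0,0,0,0,-1],[0,0,0,0,0,0,-1],[0,0,0,0,0,0,-1],[0,0,0,0,0,0,-1],[0,0,0,0,0,0,-1]]]'; python3 go.py
```

```text
clock: 20.65
tool_pos: [0.4507, -0.0055, 0.18]
ee_rot: [0.379, 0.925, 0.0, 0.001]
contact_force: [-1.0, -0.4, 6.1]
opening: 0.0127
grip_force: 58.8
t 20.65 pos mm [450.7  -5.5 180. ] az 45.4 tilt z [ 0.002 -0.    -1.   ] open 12.7 grip 58.8 F [-1.  -0.4  6.1] q6 -0.96
```

```bash
python3 -m crank '[[[0,0,-0.3,0,0,0,-1],[0,0,-0.6,0,0,0,-1],[0,0,-0.6,0,0,-0.5,-1],[0,0,0,0,0,-1,-1],[0,0,0,0,0,-1,-1],[0,0,0,0,0,-1,-1],[0,0,0,0,0,-1,-1],[0,0,0,0,0,-1,-1],[0,0,0,0,0,-1,-1],[0,0,0,0,0,-0.55,-1],[0,0,0,0,0,0,-1]]]'; python3 go.py 615.7 -39 240 86; python3 -c "
from h import *
snap('wrist','w8.png')"
```

```text
clock: 21.75
tool_pos: [0.4503, -0.0054, 0.2393]
ee_rot: [0.036, 0.999, 0.0, 0.0]
contact_force: [-0.2, -0.4, -1.4]
opening: 0.0128
grip_force: 58.8
t 21.75 pos mm [450.3  -5.4 239.3] az 85.8 tilt z [ 0.  0. -1.] open 12.8 grip 58.8 F [-0.2 -0.4 -1.4] q6 -1.66
turn first: tool-z share total -0.03
shift share totals x,y,z: [-4.18 -0.55 -0.02]
```

View pics/w8.png

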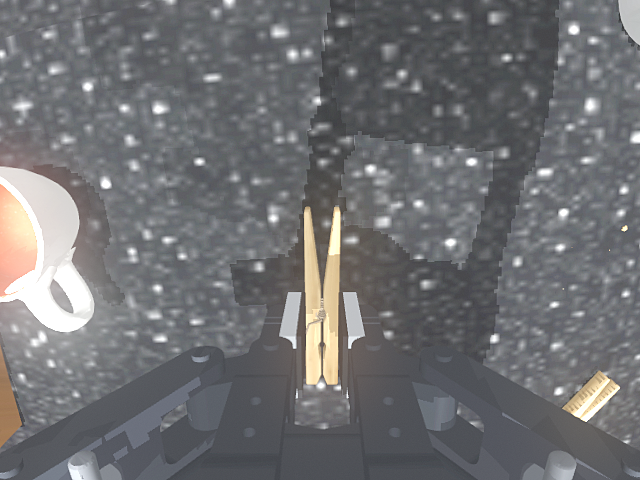

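The peg is held and aligned, with ends at (323,207) and (323,383). I'll move it over the tray.

```bash
python3 -c "
from h import *
c=snap('wrist');P=ray(c,[(323,207),(323,383)],.069)*1000;print(np.round(P,1),P.mean(0))"; python3 -m crank '[[[-0.4,-0.05,0,0,0,0,-1],[-0.75,-0.1,0,0,0,0,-1],[-0.75,-0.1,0,0,0,0,-1],[-0.75,-0.1,0,0,0,0,-1],[-0.75,-0.1,0,0,0,0,-1],[-0.55,-0.07,0,0,0,0,-1],[-0.2,-0.03,0,0,0,0,-1],[0,0,0,0,0,0,-1],[0,0,0,0,0,0,-1]]]'; python3 go.py 615.7 -39 200; python3 -c "
from h import *
snap('wrist','w9.png')"
```

```text
[[407.8  -2.1  69. ]
 [481.4  -7.4  69. ]] [444.59350391  -4.74750935  69.        ]
clock: 22.75
tool_pos: [0.6131, -0.0392, 0.2387]
ee_rot: [0.037, 0.999, 0.0, -0.001]
contact_force: [-0.1, 0.7, -1.3]
opening: 0.012
grip_force: 58.7
t 22.75 pos mm [613.1 -39.2 238.7] az 85.8 tilt z [-0.002  0.001 -1.   ] open 12.0 grip 58.7 F [-0.1  0.7 -1.3] q6 -1.67
turn first: tool-z share total -0.0
shift share totals x,y,z: [-0.06  0.01  0.97]
```

View pics/w9.png

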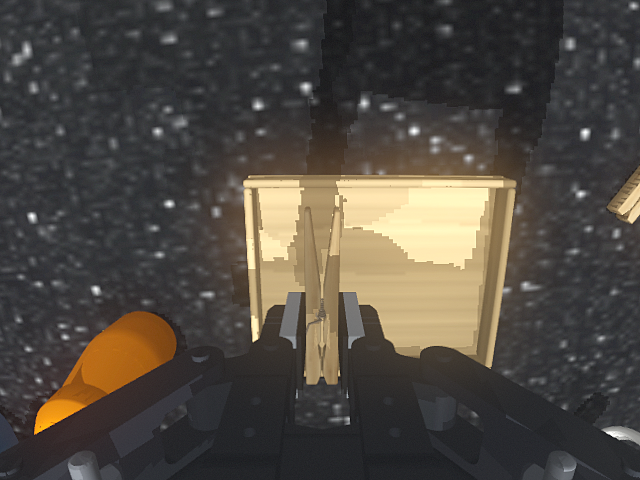

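```bash
python3 -c "
from h import *
c=snap('wrist');print(np.round(ray(c,[(245,178),(515,179)],.02)*1000,1))"; python3 -m crank '[[[-0.2,0,0,0,0,0,-1],[0,0,0.4,0,0,0,-1],[0,0,0.5,0,0,0,-1],[0,0,0.25,0,0,0,-1],[0,0,0.1,0,0,0,-1],[0,0,0,0,0,0,-1]]]'; python3 go.py 621 -39 185
```

```text
[[562.6 -72.2  20. ]
 [572.   57.5  20. ]]
clock: 23.45
tool_pos: [0.6223, -0.04, 0.1888]
ee_rot: [0.036, 0.999, 0.0, -0.0]
contact_force: [-0.4, -0.2, -0.1]
opening: 0.0123
grip_force: 58.8
t 23.45 pos mm [622.3 -40.  188.8] az 85.8 tilt z [-0.001  0.    -1.   ] open 12.3 grip 58.8 F [-0.4 -0.2 -0.1] q6 -1.67
turn first: tool-z share total -0.0
shift share totals x,y,z: [0.03 0.02 0.09]
```

```bash
python3 -m crank '[[[0,0,0.08,0,0,0,-1],[0,0,0,0,0,0,-1],[0,0,0,0,0,0,-0.3],[0,0,0,0,0,0,-0.3],[0,0,0,0,0,0,-0.3],[0,0,0,0,0,0,-0.3],[0,0,-0.4,0,0,0,-0.3],[0,0,-0.7,0,0,0,0.1],[0,0,-0.7,0,0,0.5,0.1],[0,0,-0.2,0,0,1,0.1],[0,0,0,0,0,1,0.1],[0,0,0,0,0,1,0.1],[0,0,0,0,0,1,0.1],[0,0,0,0,0,1,0.1],[0,0,0,0,0,0.5,0.1],[0,0,0,0,0,0,0.1]]]'; python3 go.py 566 145 262 51
```

```text
clock: 25.05
tool_pos: [0.6223, -0.04, 0.2659]
ee_rot: [0.33, 0.944, 0.0, 0.0]
contact_force: [-0.5, -0.8, -0.3]
opening: 0.0467
grip_force: 0.0
t 25.05 pos mm [622.3 -40.  265.9] az 51.5 tilt z [ 0.  0. -1.] open 46.7 grip 0.0 F [-0.5 -0.8 -0.3] q6 -1.07
turn first: tool-z share total 0.08
shift share totals x,y,z: [4.   2.71 0.1 ]
```

```bash
python3 -m crank '[[[0.3,0.2,0,0,0,0,0.1],[0.7,0.47,0,0,0,0,0.1],[0.7,0.47,0,0,0,0,0.1],[0.7,0.47,0,0,0,0,0.1],[0.7,0.47,0,0,0,0,0.1],[0.6,0.43,0,0,0,0,0.1],[0.3,0.2,0,0,0,0,0.1],[0,0,0,0,0,0,0.1],[0,0,0,0,0,0,0.1]]]'; python3 go.py 566 145 176.5 51; python3 -c "
from h import *
snap('wrist','w10.png')"
```

```text
clock: 25.95
tool_pos: [0.5648, 0.1443, 0.266]
ee_rot: [0.33, 0.944, -0.0, 0.0]
contact_force: [0.1, 0.8, -0.3]
opening: 0.047
grip_force: 0.0
t 25.95 pos mm [564.8 144.3 266. ] az 51.5 tilt z [ 0.    -0.001 -1.   ] open 47.0 grip 0.0 F [ 0.1  0.8 -0.3] q6 -0.77
turn first: tool-z share total 0.09
shift share totals x,y,z: [-0.01  0.03  2.24]
```

View pics/w10.png

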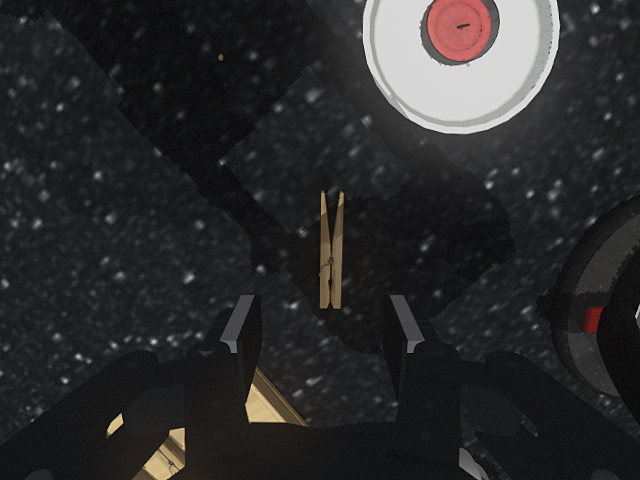

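Peg A runs from (333,191) to (330,308). The tea light is upright inside the dish, and the kettle edge at (548,295) needs a clearance check.

```bash
python3 -c "
from h import *
c=snap('wrist');P=ray(c,[(333,191),(330,308)],.011)*1000;d=P[0]-P[1];print(P.mean(0),np.hypot(*d[:2]),np.degrees(np.arctan2(d[1],d[0]))%180); print(ray(c,[(548,295)],.0)*1000,ray(c,[(465,30)],.019)*1000)"
```

```text
[569.56094229 147.4858942   11.        ] 72.76064932930058 140.43375775933401
[[685.89533811 239.55507183   0.        ]] [[516.93856281 275.34544167  19.        ]]
```

```bash
python3 -m crank '[[[0.03,0.14,0.4,0,0,0.18,0.1],[0,0,0.6,0,0,0,0.1],[0,0,0.6,0,0,0,0.1],[0,0,0.35,0,0,0,0.1],[0,0,0.15,0,0,0,0.1],[0,0,0.09,0,0,0,0.1],[0,0,0,0,0,0,0.1],[0,0,0,0,0,0,-1],[0,0,0,0,0,0,-1],[0,0,0,0,0,0,-1],[0,0,0,0,0,0,-1],[0,0,0,0,0,0,-1],[0,0,0,0,0,0,-1]]]'; python3 go.py
```

```text
clock: 27.35
tool_pos: [0.5676, 0.1496, 0.1794]
ee_rot: [0.338, 0.941, 0.0, 0.001]
contact_force: [-0.8, -1.0, 5.7]
opening: 0.0122
grip_force: 59.8
t 27.35 pos mm [567.6 149.6 179.4] az 50.4 tilt z [ 0.002  0.    -1.   ] open 12.2 grip 59.8 F [-0.8 -1.   5.7] q6 -0.74
```

```bash
python3 -m crank '[[[0,0,-0.3,0,0,0,-1],[0,0,-0.6,0,0,0,-1],[0,0,-0.6,0,0,-0.5,-1],[0,0,0,0,0,-1,-1],[0,0,0,0,0,-1,-1],[0,0,0,0,0,-1,-1],[0,0,0,0,0,-1,-1],[0,0,0,0,0,-1,-1],[0,0,0,0,0,-0.68,-1],[0,0,0,0,0,0,-1]]]'; python3 go.py 623 13 240 85.8
```

```text
clock: 28.35
tool_pos: [0.5672, 0.1497, 0.2388]
ee_rot: [0.036, 0.999, 0.0, 0.0]
contact_force: [0.0, -0.1, -1.1]
opening: 0.0124
grip_force: 59.0
t 28.35 pos mm [567.2 149.7 238.8] az 85.8 tilt z [ 0.  0. -1.] open 12.4 grip 59.0 F [ 0.  -0.1 -1.1] q6 -1.36
turn first: tool-z share total 0.0
shift share totals x,y,z: [-1.64 -3.31 -0.03]
```

```bash
python3 -m crank '[[[-0.16,-0.33,0,0,0,0,-1],[-0.33,-0.66,0,0,0,0,-1],[-0.33,-0.66,0,0,0,0,-1],[-0.33,-0.66,0,0,0,0,-1],[-0.33,-0.66,0,0,0,0,-1],[-0.16,-0.33,0,0,0,0,-1],[0,0,0,0,0,0,-1],[0,0,0,0,0,0,-1]]]'; python3 go.py 623 13 186; python3 -c "
from h import *
snap('wrist','w11.png')"
```

```text
clock: 29.15
tool_pos: [0.6227, 0.0132, 0.2381]
ee_rot: [0.037, 0.999, 0.0, -0.001]
contact_force: [-0.2, -0.1, -0.1]
opening: 0.0125
grip_force: 59.0
t 29.15 pos mm [622.7  13.2 238.1] az 85.8 tilt z [-0.001  0.001 -1.   ] open 12.5 grip 59.0 F [-0.2 -0.1 -0.1] q6 -1.59
turn first: tool-z share total -0.0
shift share totals x,y,z: [-0.01 -0.01  1.3 ]
```

View pics/w11.png

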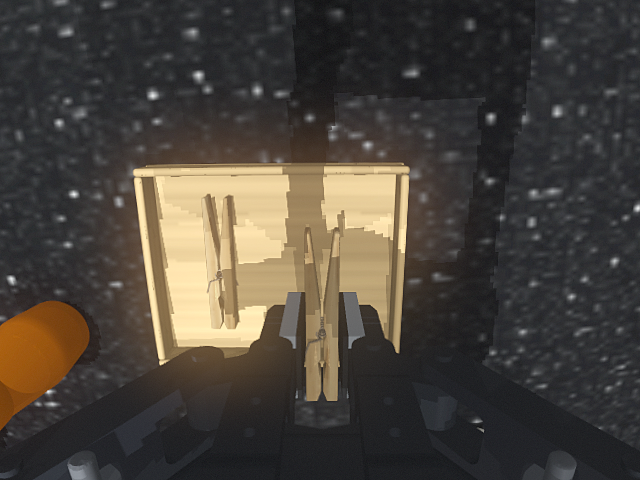

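Peg B lies flat in the tray at (218,262). The held peg sits a little far along the tray's x, so I'll shift it 5 mm back and lower it.

```bash
python3 -m crank '[[[0.13,0,0.3,0,0,0,-1],[0,0,0.5,0,0,0,-1],[0,0,0.3,0,0,0,-1],[0,0,0.15,0,0,0,-1],[0,0,0.05,0,0,0,-1],[0,0,0,0,0,0,-1],[0,0,0,0,0,0,-0.3],[0,0,0,0,0,0,-0.3],[0,0,0,0,0,0,-0.3],[0,0,0,0,0,0,-0.3],[0,0,-0.4,0,0,0,-0.3],[0,0,-0.7,0,0,0,-0.3],[0,0,-0.7,0,0,0,-0.3],[0,0,-0.5,0,0,0,-0.3]]]'; python3 go.py
python3 -m crank '[[[0.5,0,-0.5,0,0,0,0],[0.7,0.3,-0.5,0,0,0,0],[0.7,0.5,-0.4,0,0,0,0],[0.7,0.6,0,0,0,0,0],[0.7,0.6,0,0,0,0,0],[0.7,0.6,0,0,0,0,0],[0.7,0.6,0,0,0,0,0],[0.7,0.6,0,0,0,0,0],[0.7,0.6,0,0,0,0,0],[0.5,0.6,0,0,0,0,0],[0,0.6,0,0,0,0,0],[0,0.6,0,0,0,0,0],[0,0.6,0,0,0,0,0],[0,0.6,0,0,0,0,0],[0,0.6,0,0,0,0,0],[0,0,0,0,0,0,0],[0,0,0,0,0,0,0]]]'; python3 - <<'E'
from h import *
t=snap('top'); s=snap('scene')
cv2.imwrite('pics/fin.png',np.vstack([cv2.resize(t['image'][150:340,160:520],(700,369))[:,:,::-1], ])); cv2.imwrite('pics/fins.png',cv2.resize(s['image'][190:430,180:500,::-1],(760,570)))
E
```

```text
clock: 30.6
tool_pos: [0.6182, 0.0134, 0.2803]
ee_rot: [0.036, 0.999, 0.0, 0.001]
contact_force: [0.0, 0.8, 0.6]
opening: 0.03
grip_force: 0.0
t 30.6 pos mm [618.2  13.4 280.3] az 85.8 tilt z [ 0.002 -0.    -1.   ] open 30.0 grip 0.0 F [0.  0.8 0.6] q6 -1.59
clock: 32.3
tool_pos: [0.3776, 0.3518, 0.3342]
ee_rot: [0.036, 0.999, -0.0, -0.0]
contact_force: [-0.2, -0.9, -0.8]
opening: 0.0427
grip_force: 0.0
```

View pics/fins.png

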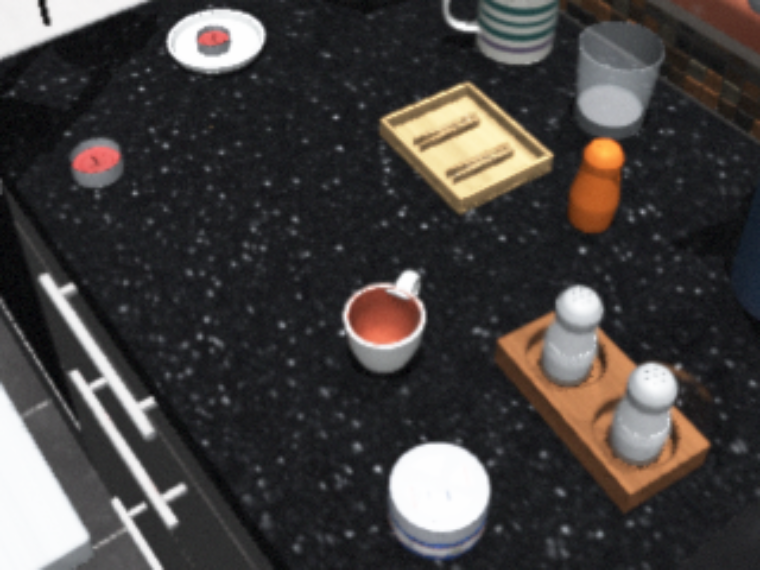

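View pics/fin.png

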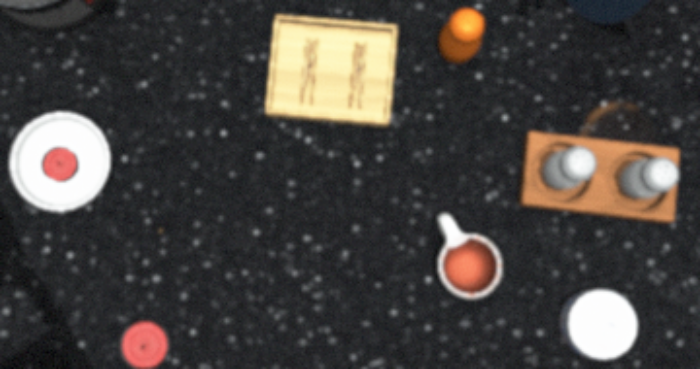

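Both final views show the shakers upright in separate wells, the pegs flat and apart in the tray, and the tea light mid-dish at (60,163). The cup and pot have not moved, and the gripper is clear.

```bash
python3 -c "
from bench import arm
print(arm.finish_job())"
```

```text
the job is handed in; nothing more can be done
None
```

I handed the job in at about 32 s with everything placed and released and the cup and pot unmoved in the final pictures (the hand-in gave no verdict), but I viewed 17 pictures, three over the limit of 14.

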